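# Open the bean dispenser for brushing out

## Task

Open up the bean dispenser so that it can be brushed out: lift the loose black lid off the steel hopper by its knob and set it down gently, knob up, on the wooden chopping board. Then pull the spring-loaded gate slide out by its upright yellow grip until the yellow pointer on the slide lines up with the red rider on the scale rail, and finish while still holding it there (let go, it springs shut). Do not shift the red rider, and leave the jars and the teaspoon where they are.

Things in the scene. Friction and masses are not known exactly. Their poses are not given: they have to be found in the camera images.
- dispenser: fixed bean dispenser; origin on the worktop under the hopper axis, x to its back, -x (front, to the robot) is the pull direction. White base 124 mm wide, x -190 to 65; housing to z 58 over x +-62; steel hopper on it, outer dia 110, wall 4, rim z 120. In front two guide rails at y +-52, tops z 51; the +y one is the scale (ticks every 10 mm) with the red rider.
- lid: loose black round lid on the hopper, 116 mm diameter, 120 g (+-30 %). Origin: centre of the underside of its plug (92 mm diameter, 10 mm deep, a loose fit in the hopper). Plate from z = 10 to 18 mm (rests on the rim); steel knob of 24 mm diameter on top, z = 18 to 48 mm. z points up through the knob.
- board: wooden chopping board, 240 mm along its x, 340 mm along its y, 22 mm thick, fixed. Origin: centre of its underside. Its long side points roughly away from the robot.
- gate (a joint): pull of the gate slide in m: 0 shut (start), grows as it is pulled out towards the dispenser's -x, stop at 0.070. A spring pulls it shut: about 5 N at 0, 100 N/m more.
- rider (a joint): place of the red rider on the scale in m, drawn between 0.025 and 0.050; the pointer is level with the rider when joint gate equals joint rider. Stiff (15 N) but can be knocked along its rail; it must stay.
- gate_grip (a point): centre of the top of the slide's upright yellow grip, 125 mm above the worktop. The grip is a flat post 12 mm thick along the pull, 28 mm wide across it, free above z = 55 mm; shut, it stands 115 mm in front of the hopper axis, 47 mm clear of the housing. Axes as the dispenser's.
- gate_pointer (a point): tip of the yellow pointer bar (4 mm wide) on the dark slide, beside the scale rail, 52 mm above the worktop. Axes as the dispenser's.
- rider_mark (a point): middle of the top of the red rider (8 mm along the rail, 19 mm across, ridge on its middle), 61 mm above the worktop. Axes as the dispenser's.
- jar: bystander: jar with red lid, 65 mm diameter, 100 mm high, origin under its centre
- spice_jar: bystander: spice jar with green cap, 46 mm diameter, 106 mm high, origin under its centre
- teaspoon: bystander: teaspoon with red handle, 132 mm long, lying in front, origin under its centre
Mind the look-alikes: they are no part of the job. Of the things that look like the lid, the larger one is meant.

How it is judged:
By the outcome, as a careful person would: the job done as asked, in the order asked, and still so for the second after the job is handed in, while the arm keeps its last pose, push and grip.
It also fails if it takes over 51 s, if anything falls off the work surface, if the arm or the gripper's body presses on something with over 40 N, if the wrist force passes 120 N, or if a joint passes its speed limit or range.

## Robot

A 6-joint arm with a two-finger parallel gripper is mounted at the origin on a cart in front of the work surface, level with it; the furniture and walls round the work are solid. World frame = base frame: x ahead of the robot, y to its left, z up, the work surface at z = 0. Lengths are in mm, angles in rad, forces in N, time in s.
With the tool pointing down it reaches from about 350 to 975 mm from the base axis. Payload 17.4 kg.
Tool frame: the origin (TCP) lies at the very end of the fingers, on their centre line; the grasp point (between the pads) lies 19 mm behind it (hold_point_z is the distance from the TCP to the grasp point, in mm); z points along the fingers, y is the line along which they close (so a half turn about z gives the same grasp; the last joint's range is limited). The gripper opens to 85 mm and grips with 20 to 120 N. Pads are 22 mm wide; open, the fingers measure 114 mm over their backs; the gripper's body (76 mm by 85 mm) begins 54 mm behind the grasp point. The pads swing forward as they close: fully open they stand 13 mm farther back than shut.
Start: joints at [1.256, 0.116, 1.442, -0, 1.584, -0.038], TCP at [184.471, 649.31, 231.303] pointing down, gripper open.
Joint ranges: [-2.83, 2.83], [-0.83, 2.19], [0.07, 2.5], [-1.14, 4.28], [0.01, 3], [-2.97, 2.97]. Speed limits (rad/s): [1.89, 1.89, 2.22, 3.14, 3.14, 3.14].

## Interface

Orientations are given as a unit quaternion [x, y, z, w].
In Python, from rig import * gives the robot as it stands. The module is installed in compiled form; this text tells all that it offers.
- The arm moves only by the tool step_arm, never from a script. Its argument "plan" is a list of rows, each an object with "travel": the shift along the world's x, y, z in cm, a list of three; "turn": the turn about the world's z in degrees. In form: [{"travel": [x, y, z], "turn": turn}, ...]. A call has 1 to 12 rows; each row is the pose to reach, as a shift and turn from the pose commanded when the call began; what a row does not reach only later rows make up. A row lasts 1/12 s, in which the tool goes at most 41.7 mm and 7.16 degrees, less where a joint would pass 70% of its speed; a pose out of reach is approached as far as the arm can. A call with a gripper value outside its range is refused whole. "grip" is the closure, from 0 (fully open) to 1 (shut), set as the call begins (left out, the last holds). The fingers move at their own pace and stop on an object; "squeeze" is the grip in N (left out, the last holds). Time passes only in rows, so rows that repeat a pose let the fingers close. It gives the time, the measured TCP pose, the force, the opening and the grip force at its end, in the units of the state.
- observe(): the state, without advancing time (a new reading comes with each control period).
- grab_frame(name): name is "scene" or "top" or "wrist"; returns (picture, depth): 420x560x3 uint8, red, green, blue; 420x560 float32, mm along the optical axis (not along the pixel's ray), 0 where there is no reading.
- calibration(name): a dict with "K" (3x3 intrinsics, pixels), "cam_to_world" (4x4, takes a point from camera to world coordinates). Camera axes: x right, y down, z forward; pixel columns grow to the right and rows downward; lengths in mm; the calibration is good to about 2 mm. A picture is of the moment at which its call begins: read the wrist's pose just before it. calibration takes no time and is no camera call; for the wrist camera it gives the pose at the moment of the call.
- finish_job(): hands the job in; it is judged then, once.
The state is a dict: "time_s": time; "qpos": joint angles; "qvel": joint speeds; "effort": joint torques, N m; "tcp_pos": TCP position; "tool_rot": TCP orientation; "wrist_force": force on the tool from outside, world axes, zero at the start; "wrist_torque": the same for the moment, N m; "width": finger opening in mm; "finger_force": force on a finger pad.
Only numpy, scipy, OpenCV 4.12 (cv2) and the standard library are available. Lean on these libraries where they do the work, as an engineer would, in place of code of your own. Each camera call takes 0.05 s, during which the arm holds its last target. There are 200 camera calls.

## Working session

There is one attempt and no reset: what is moved stays moved. The work goes in short steps, Python scripts to look and compute and a tool call to move; the robot and the scene stay as the last step left them, time stands still between calls to the robot, and variables do not carry over. Pictures are saved under pics/ and viewed, at most 10 in all, crops included, and the job is handed in when it is done.

Besides the shell and the picture viewer there is one more tool, called as name([rows], argument=value, ...), one row to a line, values as JSON. step_arm: Moves the arm, as the interface text tells. Its arguments: {"type":"object","properties":{"plan":{"type":"array","items":{"type":"object","properties":{"travel":{"type":"array","items":{"type":"number"}},"turn":{"type":"number"}}}},"grip":{"type":"number"},"squeeze":{"type":"number"}},"required":["plan"]}

```bash
mkdir -p pics; cat > h.py <<'E'
from rig import *
import numpy as np, cv2
def snap(n,save=None):
    c=calibration(n); p,d=grab_frame(n)
    if save: cv2.imwrite('pics/'+save,p[:,:,::-1]); np.savez('pics/'+save+'.npz',p=p,d=d,K=c['K'],T=c['cam_to_world'])
    return p,d,np.array(c['K']),np.array(c['cam_to_world'])
def ray(u,v,K,T,z):
    r=T[:3,:3]@np.linalg.inv(K)@np.array([u,v,1.]); o=T[:3,3]
    return o+r*(z-o[2])/r[2]
def pt(u,v,d,K,T):
    return T[:3,:3]@(np.linalg.inv(K)@np.array([u,v,1.])*d)+T[:3,3]
E
python3 - <<'E'
from h import *
a=snap('scene','s0.png');b=snap('top','t0.png')
print(observe())
for x in (a,b): print(x[3].round(2).tolist(),x[2].tolist())
E
```

```text
{'time_s': 0.1, 'qpos': array([ 1.25619020e+00,  1.16420544e-01,  1.44216919e+00,  7.89913862e-06,
        1.58401750e+00, -3.78014323e-02]), 'qvel': array([ 0.00025334,  0.00018469, -0.00283416,  0.00032013,  0.00096192,
        0.00078367]), 'effort': array([ 8.49464850e-04, -7.33662200e+01, -6.33781600e+01, -7.12376027e-05,
        5.29661498e-03, -9.50207755e-05]), 'tcp_pos': array([184.4219471 , 649.14436452, 230.66596085]), 'tool_rot': array([ 1.37960847e-01,  9.90437553e-01, -4.98744291e-04, -9.28129277e-05]), 'wrist_force': array([-0.30370318, -0.04592366,  0.04034926]), 'wrist_torque': array([ 0.00811665,  0.00918483, -0.00530775]), 'finger_force': 0.0, 'width': 85.00448405734761}
[[0.89, -0.2, 0.42, 152.86], [-0.46, -0.4, 0.79, -740.55], [0.01, -0.89, -0.45, 543.11], [0.0, 0.0, 0.0, 1.0]] [[398.0387419853165, 0.0, 279.72972917581376], [0.0, 398.0387419853165, 211.7175119520144], [0.0, 0.0, 1.0]]
[[0.03, -0.99, 0.11, 433.42], [-1.0, -0.03, -0.01, 30.77], [0.01, -0.11, -0.99, 1219.23], [0.0, 0.0, 0.0, 1.0]] [[513.5075628298774, 0.0, 279.03162922760595], [0.0, 513.5075628298774, 199.87476619727798], [0.0, 0.0, 1.0]]
```

View pics/s0.png

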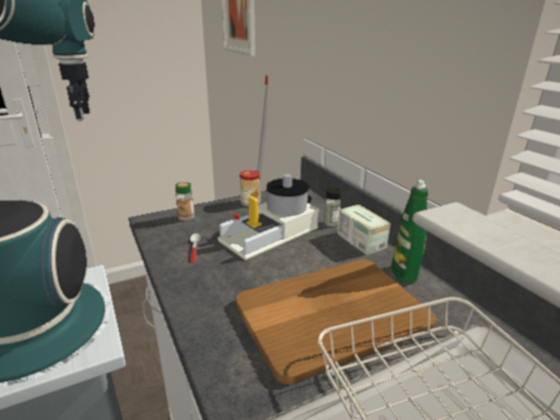

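View pics/t0.png

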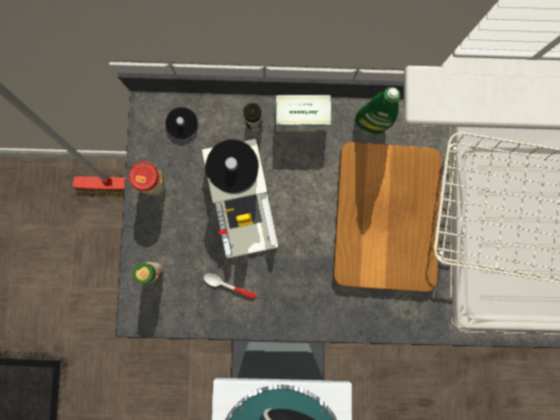

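Scene view: dispenser at about (280,215), board (335,315), jars (250,185) and (184,200), spoon (194,245). 
Top view: lid candidates are the black lid with knob on the hopper at (233,165), the smaller black lid at (181,123) on the worktop, and the dark-capped jar at (253,115). By the description I choose (233,165): it is the larger one and sits on the steel hopper. Yellow grip (244,218), pointer (229,210), rider (223,232).

```bash
python3 - <<'E'
from h import *
f=np.load('pics/t0.png.npz');p,d,K,T=f['p'],f['d'],f['K'],f['T']
c=p[125:275,150:310]; cv2.imwrite('pics/c0.png',cv2.resize(c[:,:,::-1],None,fx=4,fy=4,interpolation=cv2.INTER_CUBIC)[:600])
hsv=cv2.cvtColor(p,cv2.COLOR_RGB2HSV)
# lid plate
for nm,(x0,y0,x1,y1) in dict(lid=(200,130,268,200),small=(160,100,205,145)).items():
    m=np.zeros(p.shape[:2],np.uint8); m[y0:y1,x0:x1]=(p[y0:y1,x0:x1].max(2)<40)*255
    cs,_=cv2.findContours(m,0,2); k=max(cs,key=cv2.contourArea); (e,ax,_)=cv2.fitEllipse(cv2.convexHull(k)); 
    print(nm,e,ax,ray(*e,K,T,128 if nm=='lid' else 15), ax[0]/K[0,0]*(d[int(e[1])-12,int(e[0])-12]))
def blob(nm,lo,hi,box,z):
    x0,y0,x1,y1=box;m=np.zeros(p.shape[:2],np.uint8);m[y0:y1,x0:x1]=cv2.inRange(hsv,lo,hi)[y0:y1,x0:x1]
    n,l,s,ce=cv2.connectedComponentsWithStats(m)
    for i in range(1,n):
        if s[i,4]>3: print(nm,s[i],ce[i],ray(*ce[i],K,T,z).round(1), cv2.minAreaRect(np.argwhere(l==i)[:,::-1].astype(np.float32)))
blob('yellow',(18,150,120),(35,255,255),(215,195,270,235),125)
blob('red',(0,150,80),(8,255,255),(212,220,235,240),61)
blob('board',(8,90,80),(20,255,255),(320,130,450,300),22)
m=(hsv[195-45:225,215:250,2]>0)
# knob bright
x0,y0,x1,y1=222,150,245,185
mm=((p[y0:y1,x0:x1].min(2)>70)*255).astype(np.uint8); ys,xs=np.nonzero(mm); print('knob',xs.mean()+x0,ys.mean()+y0,len(xs),ray(xs.mean()+x0,ys.mean()+y0,K,T,158))
# dispenser white
m=cv2.inRange(hsv,(0,0,150),(180,50,255)); m2=np.zeros_like(m); m2[135:265,198:282]=m[135:265,198:282]
k=max(cv2.findContours(m2,0,2)[0],key=cv2.contourArea); print(cv2.minAreaRect(k))
E
```

```text
lid (231.64312744140625, 165.87828063964844) (50.63433837890625, 51.499656677246094) [626.17392778 125.24894788 128.        ] 109.3191647672493
small (181.09329223632812, 123.0484848022461) (30.339982986450195, 30.595996856689453) [746.5541763  259.72652411  15.        ] 73.72811241897188
yellow [225 208   9   4  17] [228.88235294 209.58823529] [531.9 127.9 125. ] ((229.00003051757812, 209.50001525878906), (1.9402848482131958, 8.00367546081543), 75.96376037597656)
yellow [236 213  17  13 164] [243.95121951 219.18902439] [512.2  95.  125. ] ((243.70590209960938, 219.3235626220703), (11.641709327697754, 14.794672966003418), 75.96376037597656)
red [218 230   9   5  31] [221.87096774 231.70967742] [487.2 147.5  61. ] ((222.058837890625, 231.7353057861328), (3.395498752593994, 8.48874568939209), 75.96376037597656)
board [  333   141   109   151 14679] [387.1385653  216.75154983] [ 534.6 -233.9   22. ] ((388.38214111328125, 216.28302001953125), (104.56358337402344, 146.21827697753906), 3.3177809715270996)
board [437 240   2  13  17] [437.47058824 246.05882353] [ 469.3 -351.7   22. ] ((437.5, 246.0), (12.0, 1.0), 90.0)
knob 230.703125 162.7265625 128 [627.50463818 124.86363275 158.        ]
((240.470703125, 198.36343383789062), (110.14247131347656, 55.245845794677734), 77.90524291992188)
```

View pics/c0.png

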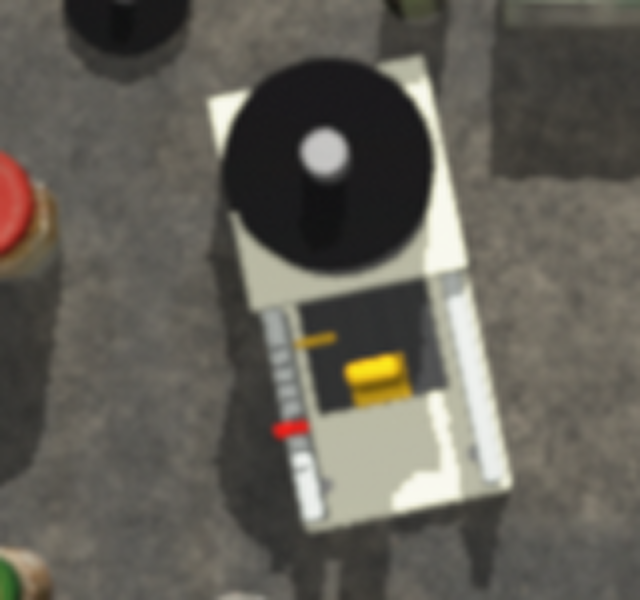

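The crop confirms it: the big black lid sits on the hopper, knob at crop (325,152), full-frame (231,163), roughly world (627,125). The pull direction is roughly 14° off world -x. I'll go above the knob, with the fingers turned along the pull.

step_arm([
  {"travel": [2, -2, 0], "turn": -3},
  {"travel": [4, -5, 0], "turn": -9},
  {"travel": [6.5, -8, 0], "turn": -15},
  {"travel": [9, -11, 0], "turn": -21},
  {"travel": [11.5, -14, 0], "turn": -27},
  {"travel": [14, -17, 0], "turn": -33},
  {"travel": [16.5, -20, 0], "turn": -39},
  {"travel": [19, -23, 0], "turn": -45},
  {"travel": [21.5, -26, 0], "turn": -51},
  {"travel": [24, -29, 0], "turn": -56},
  {"travel": [26.5, -32, 0], "turn": -60},
  {"travel": [29, -35, 0], "turn": -60},
], grip=0)

```text
time_s: 1.1
tcp_pos: [475.2, 297.5, 231.2]
tool_rot: [0.617, 0.787, -0.0, -0.0]
wrist_force: [-0.2, 0.6, -0.4]
width: 85.6
finger_force: 0.0
```

step_arm([
  {"travel": [2.5, -3, 0], "turn": 0},
  {"travel": [5, -6, 0], "turn": 0},
  {"travel": [7.5, -9, 0], "turn": 0},
  {"travel": [9.5, -12, 0], "turn": 0},
  {"travel": [11.5, -14, 0], "turn": 0},
  {"travel": [13, -15.5, 0], "turn": 0},
  {"travel": [14.5, -16.7, 0], "turn": 0},
  {"travel": [15.3, -17.4, 0], "turn": 0},
  {"travel": [15.3, -17.4, 0], "turn": 0},
  {"travel": [15.3, -17.4, 0], "turn": 0},
])

```text
time_s: 1.93
tcp_pos: [627.3, 125.4, 230.9]
tool_rot: [0.615, 0.789, -0.0, -0.0]
wrist_force: [0.0, 0.4, -0.0]
width: 85.3
finger_force: 0.0
```

```bash
python3 - <<'E'
from h import *
o=observe();print(o['time_s'],o['tcp_pos'],o['tool_rot'],o['qpos'])
snap('wrist','w0.png')
E
```

```text
1.9333 [627.25041096 125.43060907 230.86787534] [ 6.14873985e-01  7.88625246e-01 -2.36212344e-04 -3.84359263e-04] [ 1.57382238e-01  4.01868723e-02  1.52249034e+00  2.39416276e-04
  1.57978538e+00 -8.89595499e-02]
```

View pics/w0.png

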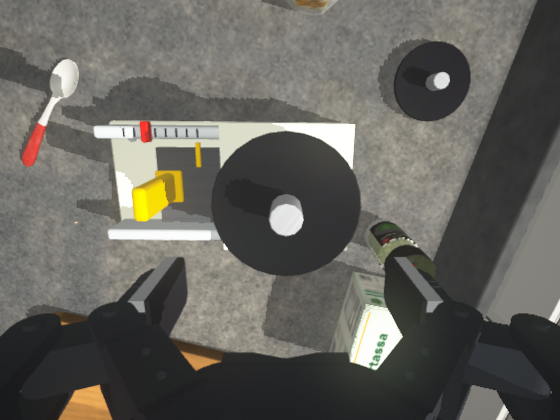

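Wrist view: lid plate centre about (286,203), knob top (287,219). Grip top about (143,203), pointer (198,155), rider (145,131). The dispenser edges lie horizontal in the picture, so the yaw is aligned.

```bash
cat >> h.py <<'E'
def blobs(p,lo,hi,box,mn=15):
    x0,y0,x1,y1=box;hsv=cv2.cvtColor(p,cv2.COLOR_RGB2HSV);m=np.zeros(p.shape[:2],np.uint8);m[y0:y1,x0:x1]=cv2.inRange(hsv,lo,hi)[y0:y1,x0:x1]
    cs,_=cv2.findContours(m,0,2)
    return [(cv2.contourArea(c),cv2.minAreaRect(c)) for c in cs if cv2.contourArea(c)>=mn]
E
python3 - <<'E'
from h import *
f=np.load('pics/w0.png.npz');p,d,K,T=f['p'],f['d'],f['K'],f['T']
for nm,lo,hi,box,z in (('knob',(0,0,150),(180,40,255),(262,195,312,240),158),('red',(0,150,90),(8,255,255),(130,115,160,150),61),('ptr',(18,120,90),(35,255,255),(188,135,208,170),52),('grip',(18,150,215),(35,255,255),(125,165,190,230),125)):
    for a,r in blobs(p,lo,hi,box): print(nm,a,np.round(r[0],1),np.round(r[1],1),round(r[2],1),ray(*r[0],K,T,z).round(1))
k=max(cv2.findContours(((p.max(2)<45)*255).astype(np.uint8)[130:278,205:365].copy(),0,2)[0],key=cv2.contourArea)
e=cv2.fitEllipse(cv2.convexHull(k)); print('plate',e,ray(e[0][0]+205,e[0][1]+130,K,T,128))
# rail far ends (z51): white rails outer ends & base edge
a=ray(98,131,K,T,51);b=ray(217,131,K,T,51);a2=ray(111,233,K,T,51);b2=ray(210,235,K,T,51)
for q,w in((a,b),(a2,b2)): print(q,w,np.degrees(np.arctan2(*(w-q)[1::-1])))
# depth pts on grip top
for u,v in ((143,203),(140,212),(150,200)): print(u,v,pt(u,v,d[v,u],K,T).round(1))
E
```

```text
knob 826.0 [286.3 219.2] [31.5 33.5] 76.0 [628.3 124.5 158. ]
red 171.0 [145. 131.] [20. 10.] 90.0 [489.6 145.2  61. ]
ptr 105.0 [197.7 154.5] [23.3  5.5] 85.6 [538.3 134.2  52. ]
grip 974.5 [149.3 200.7] [36.5 36.1] 78.7 [524.9 102.9 125. ]
grip 126.5 [175.4 186. ] [29.1 10. ] 84.3 [542.5 119.4 125. ]
plate ((50.35985565185547, 67.16089630126953), (34.61760711669922, 64.37494659423828), 105.55335998535156) [603.67342671 126.47914967 128.        ]
[442.45857153 132.83144812  51.        ] [551.85370125 160.38236386  51.        ] 14.13584004062759
[465.60341147  32.85721435  51.        ] [564.8978561   55.61503694  51.        ] 12.908968780181862
143 203 [519.6  99.2 123.1]
140 212 [518.8  91.9 124.4]
150 200 [522.3 100.6 116.3]
```

step_arm([
  {"travel": [0.1, -0.1, -1.5], "turn": 0},
  {"travel": [0.1, -0.1, -4], "turn": 0},
  {"travel": [0.1, -0.1, -6.5], "turn": 0},
  {"travel": [0.1, -0.1, -8.3], "turn": 0},
  {"travel": [0.1, -0.1, -9.2], "turn": 0},
  {"travel": [0.1, -0.1, -9.6], "turn": 0},
  {"travel": [0.1, -0.1, -9.6], "turn": 0},
])

```text
time_s: 2.57
tcp_pos: [628.0, 124.7, 134.8]
tool_rot: [0.614, 0.789, -0.0, -0.0]
wrist_force: [-0.7, 0.5, -0.3]
width: 85.5
finger_force: 0.0
```

step_arm([
  {"travel": [0, 0, 0], "turn": 0},
  {"travel": [0, 0, 0], "turn": 0},
  {"travel": [0, 0, 0], "turn": 0},
  {"travel": [0, 0, 0], "turn": 0},
  {"travel": [0, 0, 0], "turn": 0},
  {"travel": [0, 0, 0], "turn": 0},
  {"travel": [0, 0, 0], "turn": 0},
  {"travel": [0, 0, 0], "turn": 0},
  {"travel": [0, 0, 0], "turn": 0},
  {"travel": [0, 0, 0], "turn": 0},
], grip=1, squeeze=45)

```text
time_s: 3.4
tcp_pos: [628.7, 124.3, 136.0]
tool_rot: [0.615, 0.789, 0.0, 0.0]
wrist_force: [-1.9, 0.3, 4.1]
width: 22.2
finger_force: 44.5
```

step_arm([
  {"travel": [0, 0, 0.4], "turn": 0},
  {"travel": [0, 0, 1], "turn": 0},
  {"travel": [0, 0, 2], "turn": 0},
  {"travel": [0, 0, 3.2], "turn": 0},
  {"travel": [0, 0, 4.4], "turn": 0},
  {"travel": [0, 0, 5.6], "turn": 0},
  {"travel": [0, 0, 6.8], "turn": 0},
  {"travel": [0, 0, 7.7], "turn": 0},
  {"travel": [0, 0, 8.3], "turn": 0},
  {"travel": [0, 0, 8.5], "turn": 0},
  {"travel": [0, 0, 8.5], "turn": 0},
])

```text
time_s: 4.32
tcp_pos: [628.5, 124.3, 220.7]
tool_rot: [0.615, 0.789, 0.0, 0.0]
wrist_force: [0.0, 0.1, -1.6]
width: 22.5
finger_force: 44.3
```

```bash
python3 - <<'E'
from h import *
o=observe();print(o['time_s'],o['tcp_pos'],o['width'])
snap('wrist','w1.png')
f=np.load('pics/t0.png.npz');p,K,T=f['p'],f['K'],f['T']
m=cv2.inRange(cv2.cvtColor(p,cv2.COLOR_RGB2HSV),(8,90,80),(20,255,255));k=max(cv2.findContours(m,0,2)[0],key=cv2.contourArea)
r=cv2.minAreaRect(k);print([ray(*q,K,T,22).round(0)[:2].tolist() for q in cv2.boxPoints(r)])
E
```

```text
4.3167 [628.53907225 124.32790004 220.6796758 ] 22.46214653526804
[[370.0, -107.0], [714.0, -122.0], [707.0, -371.0], [363.0, -348.0]]
```

View pics/w1.png

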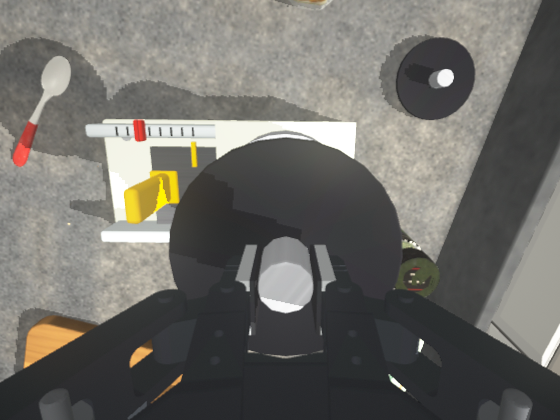

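Lid held level by its knob (287,275). The open hopper shows behind it.

step_arm([
  {"travel": [-0.3, -1, 0], "turn": 0},
  {"travel": [-0.9, -3.5, 0], "turn": 0},
  {"travel": [-1.7, -6.5, 0], "turn": 0},
  {"travel": [-2.5, -10, 0], "turn": 0},
  {"travel": [-3.4, -13.5, 0], "turn": 0},
  {"travel": [-4.3, -17, 0], "turn": 0},
  {"travel": [-5.2, -20.5, 0], "turn": 0},
  {"travel": [-6.1, -24, 0], "turn": 0},
  {"travel": [-7, -27.5, 0], "turn": 0},
  {"travel": [-7.8, -30.8, 0], "turn": 0},
  {"travel": [-8.5, -33.3, 0], "turn": 0},
  {"travel": [-8.8, -34.5, 0], "turn": 0},
])

```text
time_s: 5.37
tcp_pos: [538.8, -223.7, 219.6]
tool_rot: [0.616, 0.788, -0.0, -0.0]
wrist_force: [-0.6, 0.1, -2.9]
width: 22.2
finger_force: 44.3
```

step_arm([
  {"travel": [0, 0, -0.5], "turn": 0},
  {"travel": [0, 0, -2], "turn": 0},
  {"travel": [0, 0, -4], "turn": 0},
  {"travel": [0, 0, -6.5], "turn": 0},
  {"travel": [0, 0, -9], "turn": 0},
  {"travel": [0, 0, -11.5], "turn": 0},
  {"travel": [0, 0, -13.5], "turn": 0},
  {"travel": [0, 0, -15], "turn": 0},
  {"travel": [0, 0, -15.8], "turn": 0},
  {"travel": [0, 0, -16.2], "turn": 0},
  {"travel": [0, 0, -16.4], "turn": 0},
  {"travel": [0, 0, -16.4], "turn": 0},
])

```text
time_s: 6.37
tcp_pos: [540.7, -220.3, 56.4]
tool_rot: [0.614, 0.789, 0.0, 0.0]
wrist_force: [-0.4, 0.6, -1.5]
width: 22.6
finger_force: 44.3
```

step_arm([
  {"travel": [0, 0, -0.1], "turn": 0},
  {"travel": [0, 0, -0.2], "turn": 0},
  {"travel": [0, 0, -0.3], "turn": 0},
  {"travel": [0, 0, -0.4], "turn": 0},
  {"travel": [0, 0, -0.5], "turn": 0},
  {"travel": [0, 0, -0.6], "turn": 0},
  {"travel": [0, 0, -0.7], "turn": 0},
  {"travel": [0, 0, -0.7], "turn": 0},
])

```text
time_s: 7.03
tcp_pos: [540.3, -220.7, 49.0]
tool_rot: [0.615, 0.789, -0.0, -0.0]
wrist_force: [-0.2, -0.8, -1.5]
width: 22.6
finger_force: 44.3
```

step_arm([
  {"travel": [0, 0, -0.05], "turn": 0},
  {"travel": [0, 0, -0.1], "turn": 0},
  {"travel": [0, 0, -0.1], "turn": 0},
  {"travel": [0, 0, -0.1], "turn": 0},
])

```text
time_s: 7.37
tcp_pos: [540.5, -220.7, 48.3]
tool_rot: [0.615, 0.789, -0.0, -0.0]
wrist_force: [-0.5, -0.3, -1.4]
width: 22.4
finger_force: 44.3
```

step_arm([
  {"travel": [0, 0, -0.05], "turn": 0},
  {"travel": [0, 0, -0.1], "turn": 0},
  {"travel": [0, 0, -0.1], "turn": 0},
  {"travel": [0, 0, -0.1], "turn": 0},
])

```text
time_s: 7.7
tcp_pos: [540.5, -220.7, 47.6]
tool_rot: [0.615, 0.789, 0.0, 0.0]
wrist_force: [-1.7, 1.4, 3.4]
width: 22.1
finger_force: 44.8
```

Contact. I'll release and rise.

step_arm([
  {"travel": [0, 0, 0], "turn": 0},
  {"travel": [0, 0, 0], "turn": 0},
  {"travel": [0, 0, 0], "turn": 0},
  {"travel": [0, 0, 0], "turn": 0},
  {"travel": [0, 0, 0], "turn": 0},
  {"travel": [0, 0, 0], "turn": 0},
], grip=0)

```text
time_s: 8.2
tcp_pos: [540.5, -220.7, 47.3]
tool_rot: [0.615, 0.789, -0.0, -0.0]
wrist_force: [-0.2, 0.5, -0.3]
width: 85.3
finger_force: 0.0
```

step_arm([
  {"travel": [0, 0, 1], "turn": 0},
  {"travel": [0, 0, 3], "turn": 0},
  {"travel": [0, 0, 6], "turn": 0},
  {"travel": [0, 0, 9], "turn": 0},
  {"travel": [0, 0, 12], "turn": 0},
  {"travel": [0, 0, 15], "turn": 0},
  {"travel": [0, 0, 17], "turn": 0},
  {"travel": [0, 0, 18], "turn": 0},
  {"travel": [0, 0, 18.3], "turn": 0},
  {"travel": [0, 0, 18.3], "turn": 0},
])

```text
time_s: 9.03
tcp_pos: [540.5, -220.7, 230.4]
tool_rot: [0.615, 0.789, 0.0, 0.0]
wrist_force: [-0.2, -0.1, -0.8]
width: 85.2
finger_force: 0.0
```

```bash
python3 - <<'E'
from h import *
o=observe();print(o['time_s'],o['tcp_pos'],o['width'])
snap('wrist','w2.png')
E
```

```text
9.0333 [ 540.45120875 -220.68155744  230.36516056] 85.21824992319118
```

View pics/w2.png

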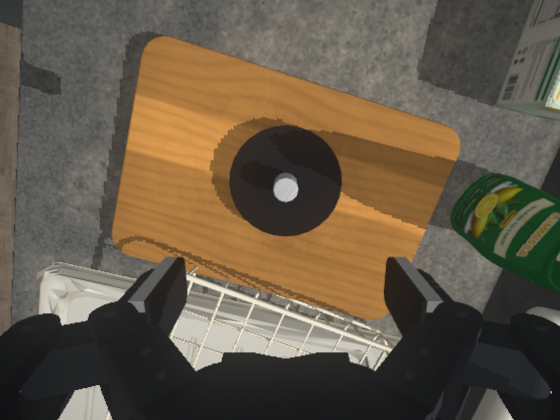

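The lid sits knob-up in the middle of the board, plate about (286,180), knob (286,188). Next I go above the yellow grip with the fingers part closed.

step_arm([
  {"travel": [-0.1, 1.5, 0], "turn": 0},
  {"travel": [-0.3, 5, 0], "turn": 0},
  {"travel": [-0.6, 9, 0], "turn": 0},
  {"travel": [-0.9, 13, 0], "turn": 0},
  {"travel": [-1.2, 17, 0], "turn": 0},
  {"travel": [-1.5, 21, 0], "turn": 0},
  {"travel": [-1.8, 25, 0], "turn": 0},
  {"travel": [-2, 28.5, 0], "turn": 0},
  {"travel": [-2.2, 30.8, 0], "turn": 0},
  {"travel": [-2.2, 31.8, 0], "turn": 0},
  {"travel": [-2.2, 31.8, 0], "turn": 0},
  {"travel": [-2.2, 31.8, 0], "turn": 0},
], grip=0.47)

```text
time_s: 10.08
tcp_pos: [518.2, 97.3, 229.4]
tool_rot: [0.614, 0.789, -0.001, -0.0]
wrist_force: [0.5, -0.1, 0.3]
width: 45.2
finger_force: 0.0
```

```bash
python3 - <<'E'
from h import *
o=observe();print(o['time_s'],o['tcp_pos'],o['width'])
snap('wrist','w3.png')
E
```

```text
10.0833 [518.15010524  97.2657818  229.35047918] 45.17491526324866
```

View pics/w3.png

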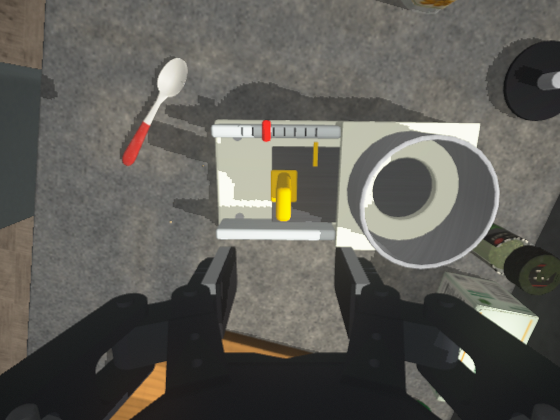

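Wrist view: grip top (284,204) between the fingers, pointer (316,154), rider (266,131), hopper open.

```bash
cat > m.py <<'E'
from h import *
import sys
f=np.load('pics/'+sys.argv[1]+'.npz');p,d,K,T=f['p'],f['d'],f['K'],f['T']
hsv=cv2.cvtColor(p,cv2.COLOR_RGB2HSV)
# rail lines -> yaw (row edges of near rail): base edge points found from bright pixels
def rail(x0,x1,y0,y1):
    P=[]
    for u in range(x0,x1):
        col=p[y0:y1,u].min(1).astype(float); w=np.clip(col-150,0,None)
        if w.sum()>0: P.append(ray(u,y0+(w*np.arange(y1-y0)).sum()/w.sum(),K,T,51)[:2])
    P=np.array(P); vx,vy,_,_=cv2.fitLine(P.astype(np.float32),cv2.DIST_HUBER,0,.01,.01).ravel(); return np.degrees(np.arctan(vy/vx))
print('yaw',rail(232,315,226,240))
a=np.radians(14); ex=np.array([np.cos(a),np.sin(a),0])
R={}
for nm,lo,hi,box,z in (('red',(0,150,90),(8,255,255),(180,110,330,150),61),('ptr',(15,120,70),(35,255,255),(200,135,345,170),52),('grip',(22,150,225),(35,255,255),(180,165,330,240),125)):
    for ar,r in blobs(p,lo,hi,box): R[nm]=ray(*r[0],K,T,z); print(nm,ar,np.round(r[0],1),np.round(r[1],1),round(r[2],1),R[nm].round(1))
print('along', (R['ptr']-R['red'])@ex, 'cam along',(T[:3,3]-R['red'])@ex, T[2,3])
E
python3 m.py w3.png; python3 m.py w0.png
```

```text
yaw 13.502963
red 149.0 [266.  130.5] [21.  8.] 90.0 [488.1 144.5  61. ]
ptr 91.0 [315. 154.] [24.  4.] 90.0 [538.2 134.2  52. ]
grip 330.5 [284.5 204.5] [31. 11.] 90.0 [517.5  97.7 125. ]
along 46.15505869358479 cam along 17.710715806124988 371.243270256419
yaw 14.371808Traceback (most recent call last):
  File "m.py", line 17, in <module>
    print('along', (R['ptr']-R['red'])@ex, 'cam along',(T[:3,3]-R['red'])@ex, T[2,3])
                    ~^^^^^^^
KeyError: 'ptr'
```

step_arm([
  {"travel": [0, 0, -1], "turn": 0},
  {"travel": [0, 0, -3.5], "turn": 0},
  {"travel": [0, 0, -6], "turn": 0},
  {"travel": [0, 0, -8.5], "turn": 0},
  {"travel": [0, 0, -11], "turn": 0},
  {"travel": [0, 0, -13], "turn": 0},
  {"travel": [0, 0, -14], "turn": 0},
  {"travel": [0, 0, -14.2], "turn": 0},
  {"travel": [0, 0, -14.2], "turn": 0},
])

```text
time_s: 10.88
tcp_pos: [518.4, 96.7, 88.1]
tool_rot: [0.615, 0.788, -0.0, -0.0]
wrist_force: [-0.5, -1.0, 0.2]
width: 45.3
finger_force: 0.0
```

step_arm([
  {"travel": [0, 0, 0], "turn": 0},
  {"travel": [0, 0, 0], "turn": 0},
  {"travel": [0, 0, 0], "turn": 0},
  {"travel": [0, 0, 0], "turn": 0},
  {"travel": [0, 0, 0], "turn": 0},
  {"travel": [0, 0, 0], "turn": 0},
  {"travel": [0, 0, 0], "turn": 0},
  {"travel": [0, 0, 0], "turn": 0},
], grip=1, squeeze=60)

```text
time_s: 11.55
tcp_pos: [516.4, 96.6, 89.7]
tool_rot: [0.615, 0.789, -0.002, -0.001]
wrist_force: [-34.7, -9.4, 23.2]
width: 11.1
finger_force: 59.8
```

step_arm([
  {"travel": [-0.2, -0.05, 0.1], "turn": 0},
  {"travel": [-0.5, -0.1, 0.15], "turn": 0},
  {"travel": [-1, -0.25, 0.15], "turn": 0},
  {"travel": [-1.5, -0.4, 0.15], "turn": 0},
  {"travel": [-2, -0.5, 0.15], "turn": 0},
  {"travel": [-2.5, -0.6, 0.15], "turn": 0},
  {"travel": [-3, -0.75, 0.15], "turn": 0},
  {"travel": [-3.5, -0.85, 0.15], "turn": 0},
  {"travel": [-3.9, -0.95, 0.15], "turn": 0},
  {"travel": [-4.1, -1, 0.15], "turn": 0},
  {"travel": [-4.1, -1, 0.15], "turn": 0},
])

```text
time_s: 12.47
tcp_pos: [477.7, 87.3, 89.9]
tool_rot: [0.615, 0.789, 0.001, 0.001]
wrist_force: [8.0, 1.2, -11.9]
width: 11.1
finger_force: 58.8
```

```bash
python3 - <<'E'
from h import *
o=observe();print(o['time_s'],o['tcp_pos'],o['width'],o['wrist_force'])
a=snap('wrist','w4.png')[0]
cv2.imwrite('pics/c4.png',cv2.resize(a[100:220,190:350,::-1],None,fx=5,fy=5,interpolation=cv2.INTER_CUBIC))
E
python3 m.py w4.png
```

```text
12.4667 [477.68843327  87.27708374  89.87356024] 11.100124305587084 [  7.98835026   1.16843601 -11.91875568]
yaw 14.069148
red 145.5 [325.5 137. ] [24.  7.] 90.0 [483.8 146.9  61. ]
ptr 48.5 [340.5 165.5] [7. 7.] 90.0 [497.2 134.   52. ]
grip 413.5 [291.  224.5] [29. 34.] 90.0 [471.9 118.2 125. ]
along 9.795938298876775 cam along -20.820539977098452 231.7465154722451
```

View pics/w4.png

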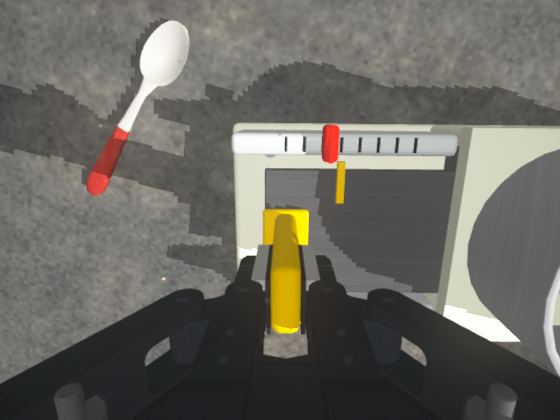

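Pointer at (340,182), rider about (331,144), so a few mm remain. A close crop will show the ridge.

```bash
python3 - <<'E'
from h import *
f=np.load('pics/w4.png.npz');p=f['p'];d=f['d'];K=f['K'];T=f['T']
cv2.imwrite('pics/c4.png',cv2.resize(p[115:215,290:380,::-1],None,fx=6,fy=6,interpolation=cv2.INTER_CUBIC))
ex=np.array([np.cos(np.radians(14)),np.sin(np.radians(14)),0])
for nm,lo,hi,box,z in (('red',(0,150,70),(8,255,255),(300,115,360,170),61),('ptr',(15,120,70),(35,255,255),(320,155,365,210),52)):
    for ar,r in blobs(p,lo,hi,box): q=ray(*r[0],K,T,z); print(nm,ar,r,q.round(1),q@ex)
for v in (130,137,144,151,158): print(v,[(u,tuple(p[v,u].tolist()),round(float(d[v,u])))for u in range(321,342,2)])
E
```

```text
red 528.5 ((330.0, 143.5), (37.0, 16.0), 90.0) [486.9 144.4  61. ] 507.4107084785185
ptr 316.0 ((340.00006103515625, 182.5), (8.867025375366211, 41.399024963378906), 3.3664605617523193) [499.6 124.9  52. ] 514.9717091802984
130 [(321, (167, 169, 160), 206), (323, (138, 48, 43), 172), (325, (182, 48, 43), 167), (327, (247, 55, 46), 167), (329, (250, 57, 48), 168), (331, (250, 54, 44), 165), (333, (254, 57, 45), 165), (335, (254, 56, 43), 169), (337, (254, 53, 40), 168), (339, (238, 120, 111), 168), (341, (180, 181, 169), 210)]
137 [(321, (172, 174, 171), 178), (323, (144, 50, 45), 172), (325, (188, 50, 44), 168), (327, (238, 55, 47), 168), (329, (228, 55, 48), 167), (331, (254, 58, 45), 166), (333, (254, 57, 45), 167), (335, (254, 58, 46), 169), (337, (255, 54, 40), 169), (339, (213, 141, 136), 179), (341, (114, 113, 112), 178)]
144 [(321, (153, 147, 145), 180), (323, (147, 50, 45), 172), (325, (209, 51, 45), 170), (327, (240, 55, 47), 169), (329, (244, 57, 48), 169), (331, (254, 58, 45), 167), (333, (254, 59, 46), 168), (335, (254, 56, 44), 170), (337, (255, 53, 40), 171), (339, (179, 144, 141), 179), (341, (61, 52, 51), 179)]
151 [(321, (125, 105, 105), 181), (323, (154, 50, 45), 173), (325, (204, 52, 45), 171), (327, (205, 53, 46), 170), (329, (219, 53, 46), 170), (331, (254, 57, 45), 169), (333, (254, 58, 46), 168), (335, (254, 58, 44), 170), (337, (254, 67, 55), 171), (339, (155, 157, 154), 0), (341, (61, 53, 52), 180)]
158 [(321, (207, 197, 178), 220), (323, (161, 51, 45), 173), (325, (194, 51, 45), 171), (327, (206, 53, 47), 172), (329, (231, 54, 46), 171), (331, (254, 57, 45), 169), (333, (254, 57, 44), 170), (335, (254, 58, 45), 171), (337, (254, 110, 97), 172), (339, (221, 221, 202), 219), (341, (221, 221, 203), 220)]
```

View pics/c4.png

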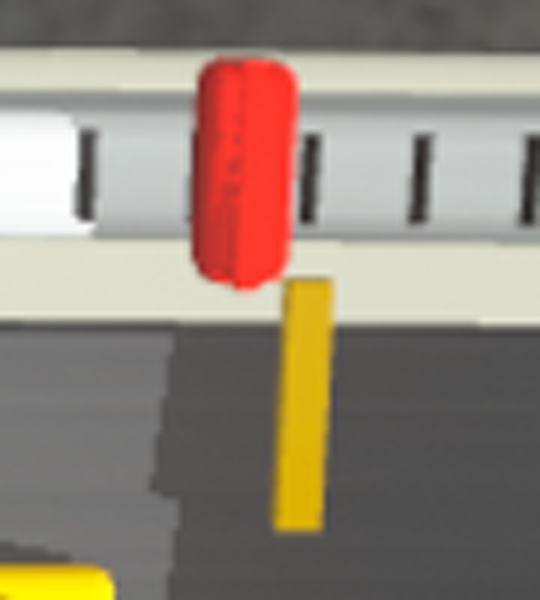

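```bash
python3 - <<'E'
from h import *
f=np.load('pics/w4.png.npz');K=f['K'];T=f['T']
for yaw in (13.5,14,14.5):
    ex=np.array([np.cos(np.radians(yaw)),np.sin(np.radians(yaw)),0])
    P=[ray(u,v,K,T,z)@ex for u,v,z in ((331,126,61),(330.5,144,61),(330.3,162,61),(341.3,162.5,52),(340,182,52),(339.7,203,52))]
    print(yaw,np.round(P,2))
t1,t2=ray(304.3,144,K,T,52),ray(341.5,144,K,T,52);t3=ray(360,144,K,T,52);t4=ray(378.3,144,K,T,52)
print([np.round(t@ex,1) for t in(t1,t2,t3,t4)], T.round(3).tolist())
E
```

```text
13.5 [507.29 507.46 507.8  515.05 514.93 515.43]
14 [507.58 507.67 507.93 515.16 514.96 515.35]
14.5 [507.83 507.85 508.02 515.24 514.94 515.23]
[np.float64(495.1), np.float64(515.0), np.float64(524.9), np.float64(534.7)] [[0.97, 0.235, 0.067, 460.981], [0.244, -0.935, -0.257, 152.537], [0.002, 0.266, -0.964, 231.747], [0.0, 0.0, 0.0, 1.0]]
```

Remaining about 7.3 mm along the pull. I'll go 7 mm and then check.

step_arm([
  {"travel": [-0.2, -0.05, 0], "turn": 0},
  {"travel": [-0.4, -0.1, 0], "turn": 0},
  {"travel": [-0.6, -0.15, 0], "turn": 0},
  {"travel": [-0.68, -0.17, 0], "turn": 0},
  {"travel": [-0.68, -0.17, 0], "turn": 0},
  {"travel": [-0.68, -0.17, 0], "turn": 0},
])

```text
time_s: 13.02
tcp_pos: [471.2, 85.7, 89.9]
tool_rot: [0.615, 0.789, 0.001, 0.001]
wrist_force: [8.8, 1.4, -10.4]
width: 11.3
finger_force: 58.7
```

```bash
python3 - <<'E'
from h import *
o=observe();print(o['time_s'],o['tcp_pos'],o['width'],o['wrist_force'])
p,d,K,T=snap('wrist','w5.png')
cv2.imwrite('pics/c5.png',cv2.resize(p[115:215,300:390,::-1],None,fx=6,fy=6,interpolation=cv2.INTER_CUBIC))
ex=np.array([np.cos(np.radians(14)),np.sin(np.radians(14)),0])
for nm,lo,hi,box,z in (('red',(0,150,70),(8,255,255),(300,115,380,170),61),('ptr',(15,120,70),(35,255,255),(320,155,380,210),52)):
    for ar,r in blobs(p,lo,hi,box): q=ray(*r[0],K,T,z); print(nm,ar,r,q.round(1),q@ex)
E
```

```text
13.0167 [471.16603902  85.69936683  89.8639162 ] 11.300151701817072 [  8.7877116    1.44941794 -10.44773501]
red 541.0 ((343.02996826171875, 143.40150451660156), (16.67916488647461, 37.25346374511719), 2.8624050617218018) [486.9 144.5  61. ] 507.34257026469146
ptr 311.5 ((339.9931640625, 182.61724853515625), (8.867025375366211, 41.16413879394531), 3.3664605617523193) [493.1 123.3  52. ] 508.2829592481461
```

View pics/c5.png

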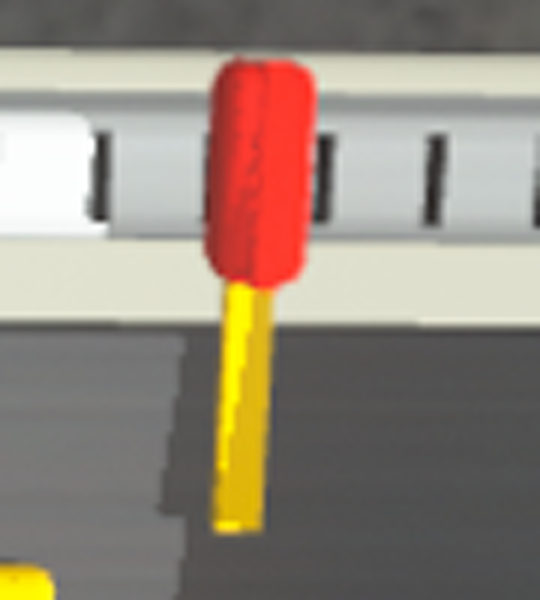

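The ridge is at crop (260,170) and the pointer at (243,400). After the height correction 0.7 mm is left.

step_arm([
  {"travel": [-0.04, -0.01, 0], "turn": 0},
  {"travel": [-0.07, -0.02, 0], "turn": 0},
  {"travel": [-0.07, -0.02, 0], "turn": 0},
  {"travel": [-0.07, -0.02, 0], "turn": 0},
  {"travel": [-0.07, -0.02, 0], "turn": 0},
  {"travel": [-0.07, -0.02, 0], "turn": 0},
])

```text
time_s: 13.57
tcp_pos: [470.6, 85.5, 89.9]
tool_rot: [0.615, 0.789, 0.001, 0.001]
wrist_force: [9.1, 1.5, -11.0]
width: 11.4
finger_force: 58.8
```

```bash
python3 - <<'E'
from h import *
o=observe();print(o['time_s'],o['tcp_pos'],o['wrist_force'])
ex=np.array([np.cos(np.radians(14)),np.sin(np.radians(14)),0])
for n in ('w6.png','w7.png'):
    p,d,K,T=snap('wrist',n); R=[]
    for lo,hi,box,z in (((0,150,70),(8,255,255),(300,115,380,170),61),((15,120,70),(35,255,255),(320,155,380,210),52)):
        ar,r=max(blobs(p,lo,hi,box)); R.append(ray(r[0][0]+(.4 if z==61 else 0),r[0][1],K,T,z)@ex)
    print(R,R[1]-R[0])
print(observe()['tcp_pos'])
E
```

```text
13.5667 [470.55368701  85.53211217  89.89776687] [  9.1348674    1.50915486 -11.02204801]
[np.float64(507.6351147030952), np.float64(507.64272753658537)] 0.007612833490156845
[np.float64(507.63583513333634), np.float64(507.64344681482106)] 0.007611681484718247
[470.54124962  85.54064133  89.90233737]
```

Aligned, steady and held, so I'm handing it in.

```bash
python3 -c "
from rig import *
print(finish_job())"
```

```text
the job is handed in; nothing more can be done
None
```

The lid is knob-up on the chopping board, and the gate is held out with its pointer within measuring error of the red rider. I handed the job in at about 14 s; no verdict was returned.

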